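# Refit the drive roller in a printer's drive unit

## Task

Take the black drive roller out of the blue stand, put the round nose of its shaft into the pulley of the drive unit, turn it until its key slips into the keyway, and push on until the roller's white collar sits flat on the pulley. The spring underneath would lift it again, so finish while still gripping the roller upright and pressing it fully home. Leave the other things on the bench where they are.

Things in the scene. Friction and masses are not known exactly. Their poses are not given: they have to be found in the camera images.
- drive_roller: Loose roller to fit, 110-220 g, upright in one hole of the stand. Origin on its axis at the nose end (bottom), z up the axis. From the bottom: round nose 15 mm diameter, 12 mm long, first 4 mm tapered to 10 mm; steel shaft 16 mm diameter to 42 mm; white collar 34 mm diameter to 45 mm; black rubber 26 mm diameter to 105 mm: grip here, any yaw; white cap 18 mm diameter to 108 mm.
- roller_key (a point): Lower outer edge of the drive roller's brass key, 12 mm above the nose end, 12 mm from the axis. The key is 5 mm wide, stands out along the roller's -x and runs from 12 to 36 mm above the nose end. In the stand it is hidden, but the orange line on the cap, the one down the side of the rubber and the mark on the collar are all on the key's side (-x).
- roller_collar (a point): Point of the drive roller on its axis at the underside of the white collar, 42 mm above the nose end.
- stand: Fixed blue block 80 x 180 x 50 mm, origin at the centre of its underside, long side along its y. Two through holes of 27 mm diameter at y = -45 and +45 mm; a roller hangs in each, its collar resting on the block's top, 50 mm above the bench, nose end 8 mm above the bench; it lifts straight out and is clear when the nose end is above 50 mm.
- idler_roller: Bystander: a loose roller of the same size but all grey and without key or orange marks, in the other hole of the stand. Not to be moved.
- drive_unit: Fixed printer drive unit: steel tray 150 x 120 mm with 20 mm high sides, origin at the centre of its underside. A grey metal pulley with black teeth, 61 mm diameter, stands upright on the origin; its top face, 66 mm above the bench, is the unit's highest part. The pulley is locked and does not turn. An orange pointer and a white scale, up to 55 mm high, stand at the unit's -x side.
- pulley_mouth (a point): Centre of the bore at the pulley's top face. Bore 20 mm diameter, upright, with one keyway 8 mm wide, 14 mm deep from the axis, all the way down. It points along the unit's -x give or take 0.6 rad (not reported: an orange line on the face shows it; or feel). With the nose 12 mm in, the key rests on the face; within 0.12 rad of the keyway it drops in. Home is 30 mm lower, collar on the face.
- gauge (a joint): Sprung seating gauge: a steel foot inside the bore, carrying the orange pointer. 0 with the foot up (32 mm below the pulley's top face), growing as the shaft's nose pushes the foot down; 0.010 m when the collar lies on the pulley. The spring takes 3 N to start and 11 N at 0.010 m, more than the roller's weight.
- mouse: Bystander: loose grey computer mouse 100 x 58 x 33 mm.
- fan: Bystander: loose flat black cooling fan 80 x 70 x 13 mm.
- multimeter: Bystander: loose teal multimeter 180 x 85 x 48 mm, lying.
- screwdriver: Bystander: loose screwdriver with red handle.
- flux_jar: Bystander: loose amber jar 50 mm diameter, 50 mm high.
- spray_bottle: Bystander: loose white bottle with blue label, 48 mm diameter, 130 mm high.
- wrench: Bystander: loose steel wrench, lying.
Things that resemble listed ones, but are neither listed nor needed, are in the scene too. Leave any brown or turquoise look-alike of the drive_roller alone.

How it is judged:
By the outcome, as a careful person would: the job done as asked, in the order asked, and still so for the second after the job is handed in, while the arm keeps its last pose, push and grip.
It also fails if it takes over 42 s, if anything falls off the work surface, if the arm or the gripper's body presses on something with over 40 N, if the wrist force passes 120 N, or if a joint passes its speed limit or range.

## Robot

A 6-joint arm with a two-finger parallel gripper is mounted at the origin on the work surface. World frame = base frame: x ahead of the robot, y to its left, z up, the work surface at z = 0. Lengths are in mm, angles in rad, forces in N, time in s.
With the tool pointing down it reaches from about 275 to 850 mm from the base axis. Payload 19 kg.
Tool frame: the origin (TCP) lies between the finger pads; the fingertips stand 22 mm ahead of it and the grasp point (between the pads) lies 3 mm ahead of it; z points along the fingers, y is the line along which they close (so a half turn about z gives the same grasp; the last joint's range is limited). The gripper opens to 85 mm and grips with 20 to 120 N. Pads are 22 mm wide; open, the fingers measure 114 mm over their backs; the gripper's body (76 mm by 85 mm) begins 54 mm behind the grasp point. The pads swing forward as they close: fully open they stand 13 mm farther back than shut.
Start: joints at [1.152, 0.15, 1.437, -0, 1.554, -0.134], TCP at [161.561, 551.807, 253.267] pointing down, gripper open.
Joint ranges: [-2.8, 2.8], [-0.68, 2.1], [0.12, 2.68], [-1.39, 4.53], [0.16, 2.79], [-2.81, 2.81]. Speed limits (rad/s): [1.89, 1.89, 2.22, 3.01, 3.01, 3.01].

## Interface

Orientations are given as a unit quaternion [w, x, y, z].
In Python, from workcell import arm gives the robot as it stands.
- The arm moves only by the tool carry_out, never from a script. Its argument "steps" is a list of rows, each a list of 6 numbers: the shift along the tool's x, y, z in units of 40 mm (1.0 is 40 mm), then the turn, a rotation vector about the tool's x, y, z in units of 5 degrees (1.0 is 5 degrees). In form: [[dx, dy, dz, rx, ry, rz], ...]. A call has 1 to 10 rows; each row shifts and turns the commanded pose from where the row before left it, along the tool's axes as they then stand; what a row does not reach is not made up. A row lasts 1/10 s, in which the tool goes at most 50 mm and 8.59 degrees, less where a joint would pass 70% of its speed; a pose out of reach is approached as far as the arm can. A call is refused whole if a number of a shift passes 1 or a number of a turn 1, either way. A call with a gripper value outside its range is refused whole. "fingers" is the finger opening in mm, from 0 to 85.4, set as the call begins (left out, the last holds). The fingers move at their own pace and stop on an object; "grip_force" is the grip in N (left out, the last holds). Time passes only in rows, so rows that do not move let the fingers close. It gives the time, the measured TCP pose, the force, the opening and the grip force at its end, in the units of the state.
- arm.sense(): the state, without advancing time (a new reading comes with each control period).
- arm.grab_frame(name): name is "scene" or "top" or "wrist"; returns the picture (420x560x3 uint8, red, green, blue); there is no depth.
- arm.calibration(name): a dict with "camera_matrix" (3x3 intrinsics, pixels), "world_to_cam" (4x4, takes a point from world to camera coordinates). Camera axes: x right, y down, z forward; pixel columns grow to the right and rows downward; lengths in mm; the calibration is good to about 2 mm. A picture is of the moment at which its call begins: read the wrist's pose just before it. calibration takes no time and is no camera call; for the wrist camera it gives the pose at the moment of the call.
- arm.close_job(): hands the job in; it is judged then, once.
The state is a dict: "time_s": time; "joint_pos": joint angles; "dq": joint speeds; "joint_efforts": joint torques, N m; "tool_pos": TCP position; "eef_rot": TCP orientation; "ft_force": force on the tool from outside, world axes, zero at the start; "ft_torque": the same for the moment, N m; "width": opening from 0.0 (shut) to 1.0 (fully open); "grasp_force": force on a finger pad.
Only numpy, scipy, OpenCV 4.12 (cv2) and the standard library are available. Lean on these libraries where they do the work, as an engineer would, in place of code of your own. Each camera call takes 0.05 s, during which the arm holds its last target. There are 200 camera calls.

## Working session

There is one attempt and no reset: what is moved stays moved. The work goes in short steps, Python scripts to look and compute and a tool call to move; the robot and the scene stay as the last step left them, time stands still between calls to the robot, and variables do not carry over. Pictures are saved under pics/ and viewed, at most 10 in all, crops included, and the job is handed in when it is done.

Besides the shell and the picture viewer there is one more tool, called after "Emit:" in YAML: its name, and indented under it one key for each argument. carry_out: Moves the arm, as the interface text tells. Its arguments: {"type":"object","properties":{"steps":{"type":"array"},"fingers":{"type":"number"},"grip_force":{"type":"number"}},"required":["steps"]}

```bash
mkdir -p pics; cat > h.py <<'E'
import numpy as np, cv2
from workcell import arm
def ray(name,u,v,z,cal=None):
    c=cal or arm.calibration(name); K=np.array(c["camera_matrix"]); T=np.array(c["world_to_cam"])
    R=T[:3,:3]; o=-R.T@T[:3,3]; d=R.T@np.linalg.solve(K,[u,v,1.]); return o+d*(z-o[2])/d[2]
def proj(name,p,cal=None):
    c=cal or arm.calibration(name); q=np.array(c["camera_matrix"])@(np.array(c["world_to_cam"])@[*p,1.])[:3]; return q[:2]/q[2]
def grab(name,fn=None):
    im=cv2.cvtColor(np.array(arm.grab_frame(name)),cv2.COLOR_RGB2BGR)
    if fn: cv2.imwrite("pics/"+fn,im)
    return im
E
python3 - <<'E'
from h import *
a=grab("scene","scene0.png");b=grab("top","top0.png")
for n in("scene","top"):
    c=arm.calibration(n);T=np.array(c["world_to_cam"]);print(n,-T[:3,:3].T@T[:3,3],np.array(c["camera_matrix"])[0,0])
s=arm.sense();print(s["time_s"],s["tool_pos"],s["eef_rot"],s["ft_force"],s["width"])
E
```

```text
scene [1294.11609861 -737.96141611  825.2446147 ] 480.0686981367796
top [ 437.76431045  -31.32272377 1304.56525467] 495.0849762673506
0.1 [161.49610216 551.66075079 252.76461964] [-1.44902500e-04  1.41926947e-01  9.89876994e-01 -5.07063117e-04] [ 0.15856649  0.40178464 -0.22460811] 1.005880643007996
```

View pics/top0.png

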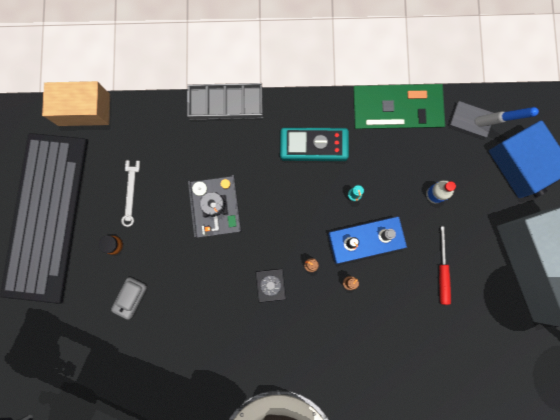

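View pics/scene0.png

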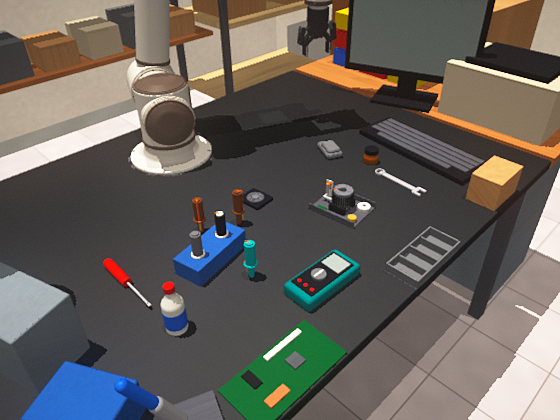

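The top view shows the blue stand at (368,240), with a black roller with a white cap at (352,243) and a grey roller at (388,235). Brown look-alikes are at (311,265) and (351,284), and a turquoise one is at (356,193). The drive unit's pulley is at (212,204). The black roller in the stand fits the drive_roller, and I'll confirm it in an enlarged crop.

```bash
python3 - <<'E'
from h import *
b=cv2.imread("pics/top0.png");a=cv2.imread("pics/scene0.png")
r=lambda im,x,y,w,h,s:cv2.resize(im[y:y+h,x:x+w],None,fx=s,fy=s,interpolation=cv2.INTER_CUBIC)
top=np.hstack([r(b,328,212,80,60,5),r(b,180,170,80,60,5)])
bot=np.hstack([r(a,170,200,80,60,5),r(a,305,175,80,60,5)])
cv2.imwrite("pics/crop0.png",np.vstack([top,bot]))
# stand top contour
hsv=cv2.cvtColor(b,cv2.COLOR_BGR2HSV)
m=cv2.inRange(hsv,(105,120,60),(125,255,255));m[:,:325]=0;m[:,412:]=0;m[:210]=0;m[270:]=0
cn=max(cv2.findContours(m,0,1)[0],key=cv2.contourArea)
pts=np.array([ray("top",*p[0],50.)[:2] for p in cn],np.float32);R=cv2.minAreaRect(pts);print("stand",R)
bx=cv2.boxPoints(R);c=np.array(R[0]);e=[bx[1]-bx[0],bx[2]-bx[1]];l=max(e,key=np.linalg.norm);l=l/np.linalg.norm(l)
for s in(45,-45):
    p=c+s*l;print("hole",p,"cap px top",proj("top",[*p,116]),"scene",proj("scene",[*p,116]))
# white caps
for n,im,(x0,x1,y0,y1) in(("top",b,(330,408,215,265)),("scene",a,(180,240,200,260))):
    h=cv2.cvtColor(im,cv2.COLOR_BGR2HSV);m=cv2.inRange(h,(0,0,150),(180,60,255));k=np.zeros_like(m);k[y0:y1,x0:x1]=m[y0:y1,x0:x1]
    N,_,st,ce=cv2.connectedComponentsWithStats(k);print(n,[(s.tolist(),c.round(1).tolist()) for s,c in zip(st[1:],ce[1:]) if s[4]>4])
E
```

```text
stand ((521.8043823242188, -233.57843017578125), (83.77169799804688, 186.129150390625), 12.094860076904297)
hole [ 531.23327637 -277.57952118] cap px top [389.66049403 233.32202178] scene [194.8464414  232.40908016]
hole [ 512.37548828 -189.57733917] cap px top [353.14367178 241.76354778] scene [219.37727793 212.67011429]
top [([386, 229, 9, 10, 71], [390.2, 233.4]), ([379, 230, 12, 13, 41], [382.6, 237.7]), ([344, 237, 15, 14, 92], [350.9, 242.9])]
scene [([216, 211, 8, 5, 29], [219.4, 213.0]), ([191, 231, 7, 4, 18], [194.1, 232.8]), ([215, 231, 13, 7, 31], [220.9, 235.4]), ([191, 250, 14, 9, 46], [197.1, 255.2])]
```

View pics/crop0.png

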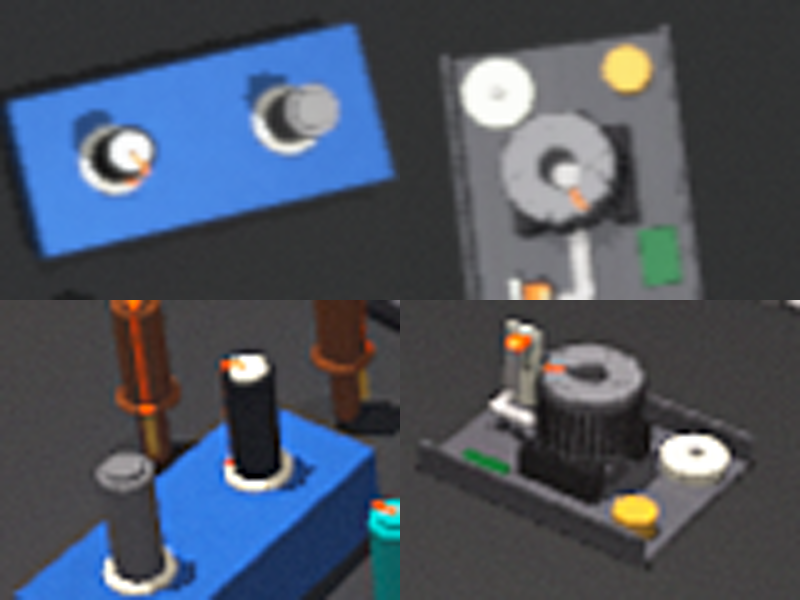

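The crop confirms it: the black roller with the white cap and orange marks, in the left hole at (352,243), is the drive_roller. The one at (388,235) is the all-grey idler. The keyway line on the pulley points down and to the right. Next I'll work out the positions and the first shift.

```bash
cat >> h.py <<'E'
from scipy.spatial.transform import Rotation as Ro
def delta(target,yaw_y=None):
    """tool-axis shift in units of 40mm, and yaw turn (deg, about tool z) so tool y lies at world angle yaw_y (deg)"""
    s=arm.sense();w,x,y,z=s["eef_rot"];R=Ro.from_quat([x,y,z,w]).as_matrix()
    out=R.T@(np.array(target)-s["tool_pos"])/40
    ya=np.degrees(np.arctan2(R[1,1],R[0,1]))
    tilt=Ro.from_matrix(R).inv().as_matrix()@[0,0,-1]
    print("t",round(s["time_s"],2),"pos",np.round(s["tool_pos"],1),"shift units",out.round(2),"yaw_y",round(ya,2),"turn tool z",None if yaw_y is None else round(ya-yaw_y,2),"tilt",tilt.round(4),"q",np.round(s["joint_pos"],2),"F",np.round(s["ft_force"],1),"w",round(s["width"],3),"g",round(s["grasp_force"],1))
E
python3 - <<'E'
from h import *
b=cv2.imread("pics/top0.png")
print("pulley",ray("top",212,204,66),"browns",ray("top",311,265,100),ray("top",351,284,100),"turq",ray("top",356,193,100))
delta([500,100,260],12)
s=arm.sense();c=arm.calibration("wrist");T=np.array(c["world_to_cam"]);print("wristcam",-T[:3,:3].T@T[:3,3],"fwd",T[2,:3],"right",T[0,:3],c["camera_matrix"][0][0])
E
```

```text
pulley [616.7451098 157.138653   66.       ] browns [458.84323585 -88.23552831 100.        ] [ 412.05910623 -183.15800801  100.        ] turq [ 633.09356207 -202.74571486  100.        ]
t 0.1 pos [161.5 551.7 252.8] shift units [-11.29  -8.46  -0.17] yaw_y 73.68 turn tool z 61.68 tilt [-1.e-04  1.e-03  1.e+00] q [ 1.15  0.15  1.44  0.    1.55 -0.13] F [ 0.2  0.4 -0.2] w 1.006 g 0.0
wristcam [ 84.97319863 573.32856433 373.12988464] fwd [ 0.30253096 -0.09044231 -0.94883887] right [ 0.28014463  0.95995533 -0.00217967] 355.72053714151394
```

Emit:
carry_out:
  steps:
    - [-0.98,-0.45,0,0,0,0]
    - [-0.98,-0.45,0,0,0,0]
    - [-0.98,-0.45,0,0,0,0]
    - [-0.98,-0.45,0,0,0,0]
    - [-0.98,-0.45,0,0,0,0]
    - [-0.98,-0.45,0,0,0,0]
    - [-0.98,-0.45,0,0,0,0]
    - [-0.98,-0.45,0,0,0,0]
    - [-0.98,-0.45,0,0,0,1]
    - [-0.98,-0.45,0,0,0,1]
  fingers: 60

```text
time_s: 1.1
tool_pos: [485.7, 264.8, 253.0]
eef_rot: [-0.0, 0.229, 0.973, -0.0]
ft_force: [0.3, 0.9, 0.4]
width: 0.702
grasp_force: 0.0
```

Emit:
carry_out:
  steps:
    - [-0.8,-0.7,0,0,0,1]
    - [-0.8,-0.7,0,0,0,1]
    - [-0.7,-0.7,0,0,0,1]
    - [-0.7,-0.7,0,0,0,1]
    - [0,0,0,0,0,1]
    - [0,0,0,0,0,1]
    - [0,0,0,0,0,1]
    - [0,0,0,0,0,1]
    - [0,0,0,0,0,1]
    - [0,0,0,0,0,1]

```text
time_s: 2.1
tool_pos: [522.1, 107.7, 253.0]
eef_rot: [-0.0, 0.619, 0.785, -0.0]
ft_force: [-0.3, -0.4, -0.7]
width: 0.705
grasp_force: 0.0
```

```bash
python3 - <<'E'
from h import *
delta([617,157,255],12)
c=arm.calibration("wrist");im=grab("wrist","w1.png");np.save("w1.npy",c,allow_pickle=True)
print("pulley px",proj("wrist",[617,157,66],c))
E
```

```text
t 2.1 pos [522.1 107.7 253. ] shift units [ 0.65  2.6  -0.05] yaw_y 13.48 turn tool z 1.48 tilt [-0.e+00  7.e-04  1.e+00] q [ 0.06  0.06  1.53 -0.    1.54 -0.18] F [-0.3 -0.4 -0.7] w 0.705 g 0.0
pulley px [393.73411248 151.83102569]
```

View pics/w1.png

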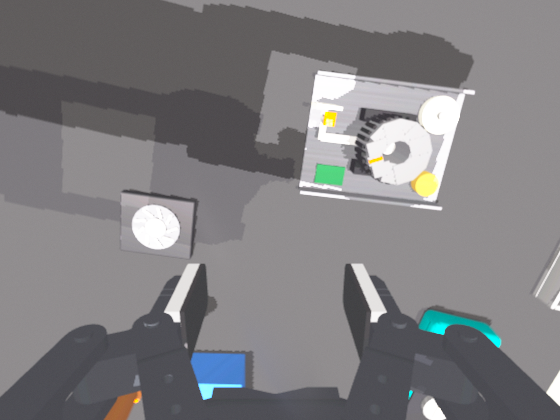

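The wrist view shows the pulley at about (400,151), its orange keyway line at (376,160), the fan at (158,226) and the stand's blue edge at (218,380). Now I'll measure the face centre and the line's angle.

```bash
cat >> h.py <<'E'
def pulley(im,name,cal,box,vmin,show=False):
    x0,x1,y0,y1=box;h=cv2.cvtColor(im,cv2.COLOR_BGR2HSV)
    def comp(m,tag):
        k=np.zeros_like(m);k[y0:y1,x0:x1]=m[y0:y1,x0:x1]
        return k
    o=comp(cv2.inRange(h,(3,150,120),(22,255,255)),'o');g=comp(cv2.inRange(h,(0,0,vmin),(180,70,255)),'g')
    g=cv2.morphologyEx(g,cv2.MORPH_OPEN,np.ones((3,3)))
    c=max(cv2.findContours(g|o,0,1)[0],key=cv2.contourArea)
    hull=cv2.convexHull(c);e=cv2.fitEllipse(hull);C=ray(name,*e[0],66.,cal)
    v,u=np.nonzero(o);P=ray(name,u.mean(),v.mean(),66.,cal)
    d=(P-C)[:2];print("ellipse",np.round(e[0],1),np.round(e[1],1),"centre",C.round(1),"line px",u.mean().round(1),v.mean().round(1),len(u),"ang deg",np.degrees(np.arctan2(d[1],d[0])).round(2),"r",np.linalg.norm(d).round(1))
    bore=comp(cv2.inRange(h,(0,0,0),(180,255,vmin)),'b')
    return C
E
python3 - <<'E'
from h import *
c=np.load("w1.npy",allow_pickle=True).item();im=cv2.imread("pics/w1.png")
g=cv2.cvtColor(im,cv2.COLOR_BGR2GRAY);print(g[151,355:450:2]);print(g[110:192:2,402])
for v in(110,130,140):pulley(im,"wrist",c,(362,436,112,192),v)
t=cv2.imread("pics/top0.png")
pulley(t,"top",None,(198,226,188,217),100)
cv2.imwrite("pics/pc.png",cv2.resize(np.vstack([im[100:200,350:450]]),None,fx=6,fy=6,interpolation=cv2.INTER_CUBIC))
E
```

```text
[110  60  58  63  66 117 165 245 246 245 245 245 244 245 245 248 255 255
 253 191 151 148 146 145 146 145 144 145 238 242 242 242 242 242 242 242
 239 241 231 191 190 190 237 252 252 252 252 214]
[194 154 101  87 161 245 245 245 245 245 241 245 244 245 243 239 146 143
 143 144 148 145 148 153 152 155 179 242 242 241 242 242 242 241 241 241
 237 195 189 189 188]
ellipse [401.  153.5] [ 75.8 112.2] centre [623.6 157.1  66. ] line px 415.1 181.5 35 ang deg -44.92 r 29.4
ellipse [402.4 153.3] [ 75.4 103.8] centre [624.7 157.6  66. ] line px 415.1 181.5 35 ang deg -47.19 r 28.9
ellipse [402.6 153.4] [ 74.8 104.1] centre [625.  157.5  66. ] line px 415.1 181.5 35 ang deg -47.45 r 28.7
ellipse [207.4 199.7] [29.9 39.6] centre [628.1 168.9  66. ] line px nan nan 0 ang deg nan r nanh.py:29: RuntimeWarning: Mean of empty slice.
  v,u=np.nonzero(o);P=ray(name,u.mean(),v.mean(),66.,cal)
  ret = ret.dtype.type(ret / rcount)
h.py:30: RuntimeWarning: Mean of empty slice.
  d=(P-C)[:2];print("ellipse",np.round(e[0],1),np.round(e[1],1),"centre",C.round(1),"line px",u.mean().round(1),v.mean().round(1),len(u),"ang deg",np.degrees(np.arctan2(d[1],d[0])).round(2),"r",np.linalg.norm(d).round(1))
```

View pics/pc.png

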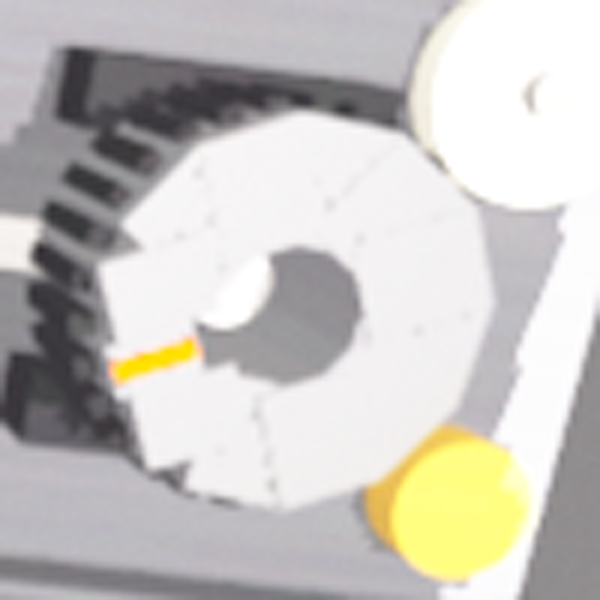

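The crop (6x, offset 350,100) shows the bore centred at about crop (293,314), which is pixel (398.5,152). The orange line runs from crop (112,372) to (200,347), with the keyway at its inner end.

```bash
python3 - <<'E'
from h import *
c=np.load("w1.npy",allow_pickle=True).item();im=cv2.imread("pics/w1.png")
h=cv2.cvtColor(im,cv2.COLOR_BGR2HSV);g=im.max(2).astype(float)
o=cv2.inRange(h,(8,120,150),(32,255,255));o[:,:364]=0;o[:,388:]=0;o[:150]=0;o[:170]=o[:170];o[168:]=0
v,u=np.nonzero(o);L=np.array([ray("wrist",a,b,66.,c)[:2] for a,b in zip(u,v)]);Lm=L.mean(0)
w=np.linalg.svd(L-Lm)[2][0]
# bore edge: radial rays from guess, crossing value 195, skipping keyway/foot side
pts=[]
for t in np.radians(np.arange(-110,131,8)):
    for r in np.arange(5,18,.25):
        x,y=398.5+r*np.cos(t),152+r*np.sin(t)
        p=cv2.getRectSubPix(g.astype(np.float32),(1,1),(x,y))[0,0]
        if p>200: 
            pts.append(ray("wrist",x,y,66.,c)[:2]);break
P=np.array(pts)
from scipy.optimize import least_squares
f=least_squares(lambda q:np.hypot(*(P-q[:2]).T)-q[2],[620,157,10],loss="soft_l1");B=f.x
print("bore",B.round(2),"res",np.abs(f.fun).mean().round(2),len(P))
d=Lm-B[:2];print("line",Lm,len(u),"ang from centre",np.degrees(np.arctan2(*d[::-1])),"line dir",np.degrees(np.arctan2(*w[::-1])))
print("top-view px of bore",proj("top",[*B[:2],66]),"scene",proj("scene",[*B[:2],66]))
delta([512.4,-189.6,253],12)
E
```

```text
bore [620.89 157.56  10.05] res 0.14 31
line [603.52441285 146.68861055] 42 ang from centre -147.94875178530486 line dir -148.60964594718916
top-view px of bore [211.8384921  202.38428822] scene [342.63089807 189.70730922]
t 2.15 pos [522.1 107.7 253. ] shift units [-7.18 -1.93  0.  ] yaw_y 13.15 turn tool z 1.15 tilt [-0.e+00  7.e-04  1.e+00] q [ 0.06  0.06  1.53 -0.    1.54 -0.17] F [0.1 0.2 0.1] w 0.7 g 0.0
```

Emit:
carry_out:
  steps:
    - [-0.83,-0.28,0,0,0,0.23]
    - [-0.83,-0.28,0,0,0,0]
    - [-0.83,-0.28,0,0,0,0]
    - [-0.83,-0.28,0,0,0,0]
    - [-0.83,-0.28,0,0,0,0]
    - [-0.83,-0.28,0,0,0,0]
    - [-0.83,-0.28,0,0,0,0]
    - [0,0,0,0,0,0]
    - [0,0,0,0,0,0]

```text
time_s: 3.05
tool_pos: [496.6, -136.7, 253.0]
eef_rot: [-0.0, 0.626, 0.78, -0.0]
ft_force: [1.0, 0.2, -0.5]
width: 0.702
grasp_force: 0.0
```

```bash
python3 - <<'E'
from h import *
delta([512.4,-189.6,253],12)
c=arm.calibration("wrist");im=grab("wrist","w2.png");np.save("w2.npy",c,allow_pickle=True)
u,v=map(int,proj("wrist",[512.4,-189.6,116],c));print(u,v)
x0,y0=max(u-60,0),max(v-45,0)
cv2.imwrite("pics/w2v.png",cv2.resize(im[y0:y0+90,x0:x0+120],None,fx=6,fy=6,interpolation=cv2.INTER_CUBIC));print("crop origin",x0,y0)
E
```

```text
t 3.05 pos [ 496.6 -136.7  253. ] shift units [-1.38  0.1  -0.  ] yaw_y 12.52 turn tool z 0.52 tilt [-4.e-04  5.e-04  1.e+00] q [-0.42  0.03  1.57  0.    1.54 -0.64] F [ 1.   0.2 -0.5] w 0.702 g 0.0
278 262
crop origin 218 217
```

View pics/w2v.png

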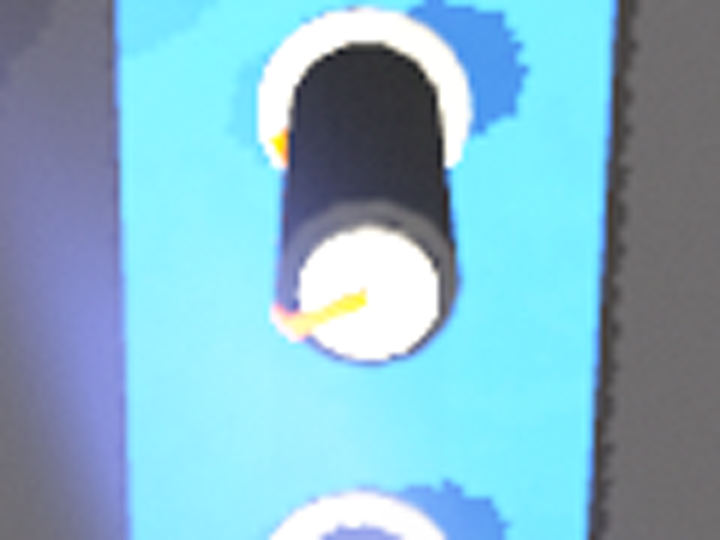

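The enlarged crop (6x, origin 218,217) shows the drive roller: white cap centre at crop (369,293), which is pixel (279,265). Its orange line points left and slightly down towards (302,324), and the collar mark at (282,145) is on the same side.

```bash
python3 - <<'E'
from h import *
c=np.load("w2.npy",allow_pickle=True).item();im=cv2.imread("pics/w2.png")
h=cv2.cvtColor(im,cv2.COLOR_BGR2HSV)
def box(m,x0,x1,y0,y1):
    k=np.zeros_like(m);k[y0:y1,x0:x1]=m[y0:y1,x0:x1];return k
w=box(cv2.inRange(h,(0,0,200),(180,50,255)),267,293,253,279)
o=box(cv2.inRange(h,(8,80,150),(35,255,255)),262,282,260,275)
cn=max(cv2.findContours(cv2.morphologyEx(w|o,cv2.MORPH_OPEN,np.ones((3,3))),0,1)[0],key=cv2.contourArea)
# boundary points right of and around, excluding line side
W=np.array([ray("wrist",*p[0],116.,c)[:2] for p in cn if p[0][0]>270])
from scipy.optimize import least_squares
f=least_squares(lambda q:np.hypot(*(W-q[:2]).T)-q[2],[512,-190,9],loss="soft_l1");C=f.x
print("cap",C.round(2),np.abs(f.fun).mean().round(2))
on=o.copy();v,u=np.nonzero(on)
L=np.array([ray("wrist",a,b,116.,c)[:2] for a,b in zip(u,v)])
r=np.hypot(*(L-C[:2]).T);L=L[(r<8.5)];d=L.mean(0)-C[:2];s=np.linalg.svd(L-L.mean(0))[2][0]
print("line",L.mean(0),len(L),"ang",np.degrees(np.arctan2(*d[::-1])),"dir",np.degrees(np.arctan2(*s[::-1])))
delta([C[0],C[1],88],12)
E
```

```text
cap [ 513.14 -192.35    9.39] 0.21
line [ 510.04642243 -194.82980188] 22 ang -141.26162280392273 dir -139.75533725521694
t 3.1 pos [ 496.7 -136.   253.1] shift units [-1.46  0.1   4.13] yaw_y 12.57 turn tool z 0.57 tilt [-4.e-04  3.e-04  1.e+00] q [-0.42  0.03  1.57  0.    1.54 -0.64] F [-0.2  0.4 -0.2] w 0.702 g 0.0
```

Emit:
carry_out:
  steps:
    - [-0.73,0.05,0.5,0,0,0.1]
    - [-0.73,0.05,0.6,0,0,0]
    - [0,0,0.6,0,0,0]
    - [0,0,0.6,0,0,0]
    - [0,0,0.6,0,0,0]
    - [0,0,0.6,0,0,0]
    - [0,0,0.4,0,0,0]
    - [0,0,0.23,0,0,0]
    - [0,0,0,0,0,0]

```text
time_s: 4.0
tool_pos: [512.9, -191.5, 87.2]
eef_rot: [-0.001, 0.629, 0.778, -0.0]
ft_force: [0.3, -0.1, -0.0]
width: 0.697
grasp_force: 0.0
```

Emit:
carry_out:
  steps:
    - [0,0,0,0,0,0]
    - [0,0,0,0,0,0]
    - [0,0,0,0,0,0]
    - [0,0,0,0,0,0]
    - [0,0,0,0,0,0]
    - [0,0,0,0,0,0]
    - [0,0,0,0,0,0]
  fingers: 10
  grip_force: 60

```text
time_s: 4.7
tool_pos: [513.5, -192.6, 89.3]
eef_rot: [0.001, 0.629, 0.777, 0.0]
ft_force: [-1.1, 1.7, 6.1]
width: 0.287
grasp_force: 58.6
```

```bash
python3 - <<'E'
from h import *
delta([513.1,-192.3,88],12)
E
```

```text
t 4.7 pos [ 513.5 -192.6   89.3] shift units [ 0.01 -0.01  0.03] yaw_y 12.03 turn tool z 0.03 tilt [ 0.001  -0.0013  1.    ] q [-0.5   0.21  1.72  0.    1.22 -0.71] F [-1.1  1.7  6.1] w 0.287 g 58.6
```

Emit:
carry_out:
  steps:
    - [0,0,-0.3,0,0,0]
    - [0,0,-0.5,0,0,0]
    - [0,0,-0.6,0,0,0]
    - [0,0,-0.6,0,0,0]
    - [0,0,-0.5,0,0,0]
    - [0,0,-0.25,0,0,0]
    - [0,0,0,0,0,0]
    - [0,0,0,0,0,0]

```text
time_s: 5.5
tool_pos: [512.9, -192.4, 197.5]
eef_rot: [-0.0, 0.629, 0.777, -0.0]
ft_force: [0.1, 0.4, -1.3]
width: 0.289
grasp_force: 59.0
```

```bash
python3 - <<'E'
from h import *
delta([513.3+107.8,-192.5+349.9,198],12)
c=arm.calibration("wrist");im=grab("wrist","w3.png");np.save("w3.npy",c,allow_pickle=True)
s=grab("scene","s3.png")
u,v=map(int,proj("scene",[513,-192,150]));cv2.imwrite("pics/v3.png",np.hstack([cv2.resize(im,(480,360)),cv2.resize(s[max(v-60,0):v+60,u-50:u+50],(300,360))]))
E
```

```text
t 5.5 pos [ 512.9 -192.4  197.5] shift units [ 7.99  4.47 -0.01] yaw_y 12.03 turn tool z 0.03 tilt [-3.e-04  6.e-04  1.e+00] q [-0.5   0.12  1.59 -0.    1.44 -0.71] F [ 0.1  0.4 -1.3] w 0.289 g 59.0
```

View pics/v3.png

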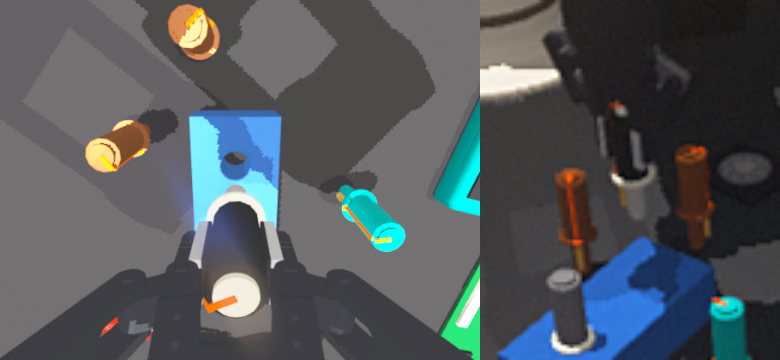

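The roller is lifted and upright in the fingers, with its cap at about (236,297) in the left half of the picture. The stand's hole at (235,158) is empty and the idler is still in place. Now I'll carry it over the pulley.

Emit:
carry_out:
  steps:
    - [0.6,0.335,0,0,0,0]
    - [0.8,0.45,0,0,0,0]
    - [0.9,0.5,0,0,0,0]
    - [0.9,0.5,0,0,0,0]
    - [0.9,0.5,0,0,0,0]
    - [0.9,0.5,0,0,0,0]
    - [0.9,0.5,0,0,0,0]
    - [0.9,0.5,0,0,0,0]
    - [0.8,0.45,0,0,0,0]
    - [0.4,0.235,0,0,0,0]

```text
time_s: 6.6
tool_pos: [621.3, 160.5, 196.8]
eef_rot: [-0.001, 0.628, 0.778, -0.0]
ft_force: [-0.5, -0.7, -2.3]
width: 0.285
grasp_force: 59.1
```

Emit:
carry_out:
  steps:
    - [0,0,0,0,0,0]
    - [0,0,0,0,0,0]
    - [0,0,0,0,0,0]

```text
time_s: 6.9
tool_pos: [621.1, 156.6, 197.8]
eef_rot: [-0.0, 0.629, 0.777, -0.0]
ft_force: [0.4, -1.1, -1.7]
width: 0.293
grasp_force: 59.2
```

```bash
python3 - <<'E'
from h import *
delta([513.1+107.8,-192.5+349.9,198],12)
c=arm.calibration("wrist");im=grab("wrist","w4.png");np.save("w4.npy",c,allow_pickle=True)
s=grab("scene","s4.png")
p=arm.sense()["tool_pos"];zc=p[2]+28
u0,v0=map(int,proj("wrist",[p[0],p[1],zc],c));print("cap px exp",u0,v0)
h=cv2.cvtColor(im,cv2.COLOR_BGR2HSV)
def box(m,r=34):
    k=np.zeros_like(m);k[v0-r:v0+r,u0-r:u0+r]=m[v0-r:v0+r,u0-r:u0+r];return k
w=box(cv2.inRange(h,(0,0,150),(180,60,255)));o=box(cv2.inRange(h,(4,100,130),(35,255,255)))
N,l,st,ce=cv2.connectedComponentsWithStats(cv2.morphologyEx(w|o,cv2.MORPH_OPEN,np.ones((3,3))));print(st[1:].tolist())
e=cv2.HoughCircles(cv2.GaussianBlur(im.max(2),(3,3),0)[v0-40:v0+40,u0-40:u0+40],cv2.HOUGH_GRADIENT,1,40,param1=100,param2=12,minRadius=18,maxRadius=32);print("hough",e)
v,u=np.nonzero(o);L=np.array([ray("wrist",a,b,zc,c)[:2] for a,b in zip(u,v)]);L=L[np.hypot(*(L-p[:2]).T)<8.5]
C=ray("wrist",e[0][0][0]+u0-40,e[0][0][1]+v0-40,zc,c)[:2] if e is not None else p[:2]
d=L.mean(0)-C;sv=np.linalg.svd(L-L.mean(0))[2][0];print("cap",C,"line ang",np.degrees(np.arctan2(*d[::-1])),"dir",np.degrees(np.arctan2(*sv[::-1])),len(L))
u,v=map(int,proj("scene",[621,157,130]));cv2.imwrite("pics/v4.png",np.hstack([cv2.resize(im,(480,360)),cv2.resize(s[v-60:v+60,u-50:u+50],(300,360))]))
E
```

```text
t 6.9 pos [621.1 156.6 197.8] shift units [ 0.02 -0.   -0.  ] yaw_y 11.98 turn tool z -0.02 tilt [3.e-04 7.e-04 1.e+00] q [ 0.13  0.31  1.36 -0.    1.48 -0.08] F [ 0.4 -1.1 -1.7] w 0.293 g 59.2
cap px exp 272 351
[[238, 318, 66, 52, 2461]]
hough [[[45.5 32.5 25.7]]]
cap [622.16323793 160.13700164] line ang -132.923043520658 dir -143.63020611799246 280
```

View pics/v4.png

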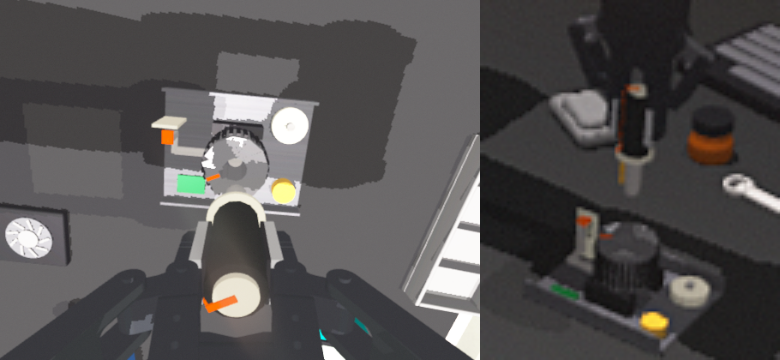

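The roller is above the pulley. In the wrist half, the pulley is at (237,162), its line at (213,178) and the cap line at (220,302). The key needs about 6° more in the positive tool-z direction. First I'll lower the nose in.

Emit:
carry_out:
  steps:
    - [0,0,0.3,0,0,0]
    - [0,0,0.4,0,0,0]
    - [0,0,0.3,0,0,0]
    - [0,0,0.15,0,0,0]
    - [0,0,0.1,0,0,0]
    - [0,0,0.1,0,0,0]
    - [0,0,0.1,0,0,0]
    - [0,0,0,0,0,0]
    - [0,0,0,0,0,0]

```text
time_s: 7.9
tool_pos: [621.4, 157.8, 140.3]
eef_rot: [0.0, 0.629, 0.777, 0.0]
ft_force: [-0.7, 0.0, -1.7]
width: 0.29
grasp_force: 59.2
```

```bash
python3 - <<'E'
from h import *
delta([621,157,140],12)
s=grab("scene","s5.png")
print("expected nose entry, face centre px",proj("scene",[620.9,157.6,66]),"cap",proj("scene",[620.9,157.6,168]))
h=cv2.cvtColor(s,cv2.COLOR_BGR2HSV)
u,v=map(int,proj("scene",[621,157,100]));cv2.imwrite("pics/v5.png",cv2.resize(s[v-45:v+45,u-45:u+45],None,fx=6,fy=6,interpolation=cv2.INTER_CUBIC));print(u-45,v-45)
E
```

```text
t 7.9 pos [621.4 157.8 140.3] shift units [-0.02 -0.01  0.01] yaw_y 12.04 turn tool z 0.04 tilt [ 1.e-04 -2.e-04  1.e+00] q [ 0.13  0.34  1.43 -0.    1.37 -0.08] F [-0.7  0.  -1.7] w 0.29 g 59.2
expected nose entry, face centre px [342.643409   189.70325892] cap [345.05661368 158.16990227]
298 134
```

View pics/v5.png

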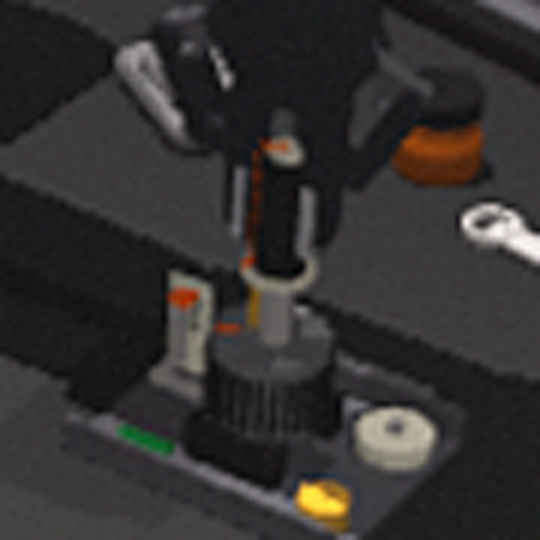

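The view shows the nose inside the bore at about crop (278,340). The brass key is just above the face at (252,310), and there is no contact force. Next I'll turn 6° and then lower gently.

Emit:
carry_out:
  steps:
    - [0,0,0.08,0,0,0]
    - [0,0,0,0,0,0.6]
    - [0,0,0,0,0,0.6]
    - [0,0,0,0,0,0]
    - [0,0,0.05,0,0,0]
    - [0,0,0.05,0,0,0]
    - [0,0,0.05,0,0,0]
    - [0,0,0,0,0,0]
    - [0,0,0,0,0,0]

```text
time_s: 8.85
tool_pos: [621.3, 157.7, 130.8]
eef_rot: [-0.0, 0.669, 0.743, -0.0]
ft_force: [-0.3, -0.4, -1.3]
width: 0.292
grasp_force: 59.2
```

Emit:
carry_out:
  steps:
    - [0,0,0.06,0,0,0]
    - [0,0,0.06,0,0,0]
    - [0,0,0.06,0,0,0]
    - [0,0,0,0,0,0]
    - [0,0,0,0,0,0]

```text
time_s: 9.35
tool_pos: [621.3, 157.8, 123.6]
eef_rot: [-0.0, 0.669, 0.743, -0.0]
ft_force: [0.4, 0.7, -1.3]
width: 0.288
grasp_force: 59.2
```

The shaft is about 22 mm in with no resistance, so the key is in the keyway. Pushing on.

Emit:
carry_out:
  steps:
    - [0,0,0.1,0,0,0]
    - [0,0,0.1,0,0,0]
    - [0,0,0.08,0,0,0]
    - [0,0,0.08,0,0,0]
    - [0,0,0.05,0,0,0]
    - [0,0,0,0,0,0]
    - [0,0,0,0,0,0]

```text
time_s: 10.05
tool_pos: [621.4, 157.8, 107.7]
eef_rot: [0.0, 0.669, 0.743, 0.0]
ft_force: [-2.5, -0.5, 7.0]
width: 0.286
grasp_force: 59.6
```

Emit:
carry_out:
  steps:
    - [0,0,0.04,0,0,0]
    - [0,0,0.04,0,0,0]
    - [0,0,0.02,0,0,0]
    - [0,0,0,0,0,0]
    - [0,0,0,0,0,0]
  grip_force: 90

```text
time_s: 10.55
tool_pos: [621.5, 157.8, 105.2]
eef_rot: [0.001, 0.669, 0.743, 0.001]
ft_force: [-8.1, -1.0, 22.8]
width: 0.281
grasp_force: 89.5
```

Emit:
carry_out:
  steps:
    - [0,0,0.02,0,0,0]
    - [0,0,0,0,0,0]
    - [0,0,0,0,0,0]

```text
time_s: 10.85
tool_pos: [621.6, 157.9, 105.1]
eef_rot: [0.001, 0.669, 0.743, 0.001]
ft_force: [-12.7, -2.6, 31.4]
width: 0.284
grasp_force: 90.4
```

```bash
python3 - <<'E'
from h import *
delta([621,157,104],12)
s=grab("scene","s6.png");w=grab("wrist","w6.png")
u,v=map(int,proj("scene",[621,157,85]))
cv2.imwrite("pics/v6.png",np.hstack([cv2.resize(s[v-35:v+35,u-35:u+35],(420,420),interpolation=cv2.INTER_CUBIC),cv2.resize(w[150:,200:380],(280,420))]))
E
```

```text
t 10.85 pos [621.6 157.9 105.1] shift units [-0.02 -0.02  0.03] yaw_y 6.04 turn tool z -5.96 tilt [ 1.0e-04 -2.1e-03  1.0e+00] q [ 0.13  0.37  1.47 -0.    1.3   0.02] F [-12.7  -2.6  31.4] w 0.284 g 90.4
```

View pics/v6.png

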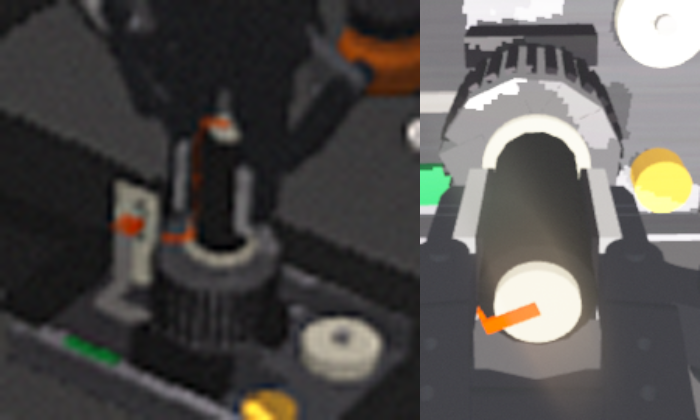

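The collar lies flat on the pulley face at (225,250), the orange line runs in over the keyway, and pressing harder no longer lowers the roller. I'll check how far the pointer dropped and hand in if it is about 10 mm.

```bash
python3 - <<'E'
from h import *
ys=[]
for f in("s5.png","s6.png"):
    h=cv2.cvtColor(cv2.imread("pics/"+f),cv2.COLOR_BGR2HSV);m=cv2.inRange(h,(2,140,90),(18,255,255));k=np.zeros_like(m);k[175:205,322:333]=m[175:205,322:333]
    v,u=np.nonzero(k);ys.append(v.mean());print(f,u.mean(),v.mean(),len(u))
mmpx=1/abs(proj("scene",[565,140,40])[1]-proj("scene",[565,140,41])[1]);d=(ys[1]-ys[0])*mmpx;print("pointer drop mm",d)
s=arm.sense();print(s["ft_force"],s["grasp_force"])
if 8.5<d<12: print(arm.close_job())
E
```

```text
s5.png 328.15384615384613 183.07692307692307 13
s6.png 328.1666666666667 185.91666666666666 12
pointer drop mm 9.914855291022388
[-11.46374396  -2.21910881  31.82570033] 90.43012619018555
the job is handed in; nothing more can be done
None
```

The drive roller is in the pulley with its key in the keyway and its collar flat on the face (pointer drop about 9.9 mm); I handed the job in at about 11 s, still gripping it and pressing with about 31 N.

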